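# Clip the oblong movement into the mantel clock

### The job

A wooden mantel clock lies face down on the watchmaker's bench with an oblong opening in its back panel. Of the loose grey clock movements, take the oblong one, the one on a flange with a sprung steel tab at each end, set it squarely over the opening, foot down, and press it straight down until both tabs snap behind the panel and its flange sits flush on the wood. Let go and leave it there.

Things in the scene. Friction and masses are not known exactly. Their poses are not given: they have to be found in the camera images.
- oblong_movement: Loose grey clock movement, 90 g, standing on its foot. Origin: centre of the flange's underside, 22 mm above the foot; z up, x lengthwise (half turn is the same). Flange 84 x 64 x 4 mm (x, y, z); on it the box to grip, 60 (x) x 50 (y) mm, z 4 to 28: grip across y. Below: neck 48 x 36, foot 40 x 28 mm. A steel tab at each x end of the neck, out to x = 30.5, flat top at z -8.
- opening (a point): Centre of the oblong opening, level with the upper face of the fixed clock case's back panel, 60 mm above the bench; x along its length. 53 (x) x 41 (y) mm, 4 mm 45 degree bevel around, 7 mm thick, hollow below. Case within 93 mm in x, 82 in y; nothing on it stands above the panel. Home: the movement's origin is here, x axes parallel (either way round).
- tab_a (a joint): Sprung tab at the movement's +x end: 0 out (free or caught), up to 0.008 m pushed in. Pressing the movement down into the opening pushes both in about 4 mm and takes about 15 N in all; they snap out as the flange reaches the panel.
- tab_b (a joint): Sprung tab at the movement's -x end, as tab_a.
Not all that is in view belongs to the job. What is shaped like the oblong_movement but orange is not meant. Of the things shaped like the part that bears opening, the dark wooden one is meant.

How it is judged:
At the end, for the whole second after the job is handed in: The oblong movement rests in the clock's opening: flange flush on the panel (within 3 mm), within 10 mm of the opening's centre, lengths parallel within 10 degrees (either way round), level within 4.5 degrees, both tabs sprung out again (pushed in under 3 mm) (z of oblong_movement in the frame of opening between -0.004 and 0.003 m and horizontal distance between oblong_movement and opening below 0.01 m and angle between the x axis of oblong_movement and the x axis of opening, either way round below 0.18 rad and angle between oblong_movement's own z axis and vertical below 0.08 rad and value of joint each of tab_a, tab_b below 0.003 m and linear speed of oblong_movement below 0.02 m/s); the robot touches nothing.
It also fails if it takes over 35 s, if anything falls off the work surface, if the arm or the gripper's body presses on something with over 40 N, if the wrist force passes 120 N, or if a joint passes its speed limit or range.

### The arm

A 7-joint arm with a two-finger parallel gripper is mounted at the origin on the work surface. World frame = base frame: x ahead of the robot, y to its left, z up, the work surface at z = 0. Lengths are in m, angles in rad, forces in N, time in s.
With the tool pointing down it reaches from about 0.4 to 0.85 m from the base axis. Payload 4.5 kg.
Tool frame: the origin (TCP) lies at the very end of the fingers, on their centre line; the grasp point (between the pads) lies 19 mm behind it; z points along the fingers, y is the line along which they close (so a half turn about z gives the same grasp; the last joint's range is limited). The gripper opens to 85 mm and grips with 20 to 120 N. Pads are 22 mm wide; open, the fingers measure 114 mm over their backs; the gripper's body (76 mm by 85 mm) begins 54 mm behind the grasp point. The pads swing forward as they close: fully open they stand 13 mm farther back than shut.
Start: joints at [-1.14, 0.689, -0.195, 1.565, 0.157, 0.902, -0.215], TCP at [0.242, 0.576, 0.231] pointing down, gripper open.
Joint ranges: [-3.01, 3.01], [-0.46, 2.08], [-1.47, 1.51], [0.13, 2.56], [-1, 4.14], [0.04, 2.09], [-2.66, 2.66]. Speed limits (rad/s): [2.57, 2.57, 3.14, 3.14, 3.14, 3.14, 3.14].

### API

Orientations are given as a unit quaternion [x, y, z, w].
In Python, from cell import state, read_camera, camera_model, hand_in gives the robot as it stands.
- The arm moves only by the tool play_rows, never from a script. Its argument "plan" is one flat list of numbers, 7 for each row, row after row: the shift along the tool's x, y, z in cm, then the turn, a rotation vector about the tool's x, y, z in degrees, then the finger opening in cm, from 0 to 8.54. A call has 1 to 5 rows; each row is the pose to reach, as a shift and turn from the pose commanded when the call began, along the tool's axes at that moment; what a row does not reach only later rows make up. A row lasts 1/10 s, in which the tool goes at most 50 mm and 8.59 degrees, less where a joint would pass 70% of its speed; a pose out of reach is approached as far as the arm can. A call with a gripper value outside its range is refused whole. The fingers move at their own pace and stop on an object; "grip_force" is the grip in N (left out, the last holds). Time passes only in rows, so rows that repeat a pose let the fingers close. It gives the time, the measured TCP pose, the force, the opening and the grip force at its end, in the units of the state.
- state(): the state, without advancing time (a new reading comes with each control period).
- read_camera(name): name is "scene" or "side" or "wrist"; returns (picture, depth): 420x560x3 uint8, red, green, blue; 420x560 float32, m along the optical axis (not along the pixel's ray), 0 where there is no reading.
- camera_model(name): a dict with "intrinsics" (3x3 intrinsics, pixels), "world_from_camera" (4x4, takes a point from camera to world coordinates). Camera axes: x right, y down, z forward; pixel columns grow to the right and rows downward; lengths in m; the calibration is good to about 2 mm. The wrist camera is an equidistant fisheye: a pixel r from the principal point sees the ray r / f radians off the axis. A picture is of the moment at which its call begins: read the wrist's pose just before it. camera_model takes no time and is no camera call; for the wrist camera it gives the pose at the moment of the call.
- hand_in(): hands the job in; it is judged then, once.
The state is a dict: "time": time; "joint_positions": joint angles; "joint_velocities": joint speeds; "effort": joint torques, N m; "tool_pos": TCP position; "tcp_rot": TCP orientation; "force": force on the tool from outside, world axes, zero at the start; "ft_torque": the same for the moment, N m; "grip_width": opening from 0.0 (shut) to 1.0 (fully open); "grip_force": force on a finger pad.
Only numpy, scipy, OpenCV 4.12 (cv2) and the standard library are available. Lean on these libraries where they do the work, as an engineer would, in place of code of your own. Each camera call takes 0.05 s, during which the arm holds its last target. There are 200 camera calls.

## Working session

There is one attempt and no reset: what is moved stays moved. The work goes in short steps, Python scripts to look and compute and a tool call to move; the robot and the scene stay as the last step left them, time stands still between calls to the robot, and variables do not carry over. Pictures are saved under pics/ and viewed, at most 10 in all, crops included, and the job is handed in when it is done.

Besides the shell and the picture viewer there is one more tool, called after "Request:" in YAML: its name, and indented under it one key for each argument. play_rows: Moves the arm, as the interface text tells. Its arguments: {"type":"object","properties":{"plan":{"type":"array","items":{"type":"number"}},"grip_force":{"type":"number"}},"required":["plan"]}

```bash
mkdir -p pics; ls; python3 - <<'E'
from cell import *
import cv2,numpy as np
s=state();print(s)
for n in("scene","side"):
    p,d=read_camera(n);cv2.imwrite(f"pics/{n}0.png",p[:,:,::-1]);np.savez(f"{n}0.npz",p=p,d=d);m=camera_model(n);print(n,m)
E
```

```text
pics
{'time': 0.0, 'joint_positions': array([-1.14019194,  0.68998831, -0.19454632,  1.5663853 ,  0.15728336,
        0.90250849, -0.21508248]), 'joint_velocities': array([-0.00019395, -0.00075526, -0.00015601, -0.00011809,  0.00081327,
       -0.00053172,  0.00247152]), 'effort': array([ 8.25434518e-05, -5.39615893e+01, -1.26660984e+00, -1.58547360e+01,
        9.10722069e-03,  9.43942607e-03, -1.70909533e-05]), 'tool_pos': array([0.24131276, 0.5758027 , 0.23047118]), 'tcp_rot': array([ 1.97043404e-01,  9.80394307e-01, -9.39041284e-04, -1.34036685e-04]), 'force': array([ 0.78714003, -0.8996024 , -0.30398843]), 'ft_torque': array([-0.03727576,  0.01958584, -0.05614065]), 'grip_force': 0.0, 'grip_width': 0.9999401289765721}
scene {'intrinsics': array([[433.19387223,   0.        , 279.02449658],
       [  0.        , 433.19387223, 201.97224282],
       [  0.        ,   0.        ,   1.        ]]), 'world_from_camera': array([[ 0.74348614,  0.40501072, -0.53216039,  1.02975133],
       [ 0.66873434, -0.44458535,  0.59593478, -0.47788951],
       [ 0.00476926, -0.79894317, -0.60138762,  0.64355359],
       [ 0.        ,  0.        ,  0.        ,  1.        ]])}
side {'intrinsics': array([[483.62673237,   0.        , 281.47077688],
       [  0.        , 483.62673237, 212.27441715],
       [  0.        ,   0.        ,   1.        ]]), 'world_from_camera': array([[-0.99928016, -0.03249556,  0.0195755 ,  0.50574729],
       [-0.03716901,  0.73539808, -0.6766152 ,  0.68553722],
       [ 0.0075912 , -0.67685575, -0.73607654,  0.72270925],
       [ 0.        ,  0.        ,  0.        ,  1.        ]])}
```

View pics/scene0.png

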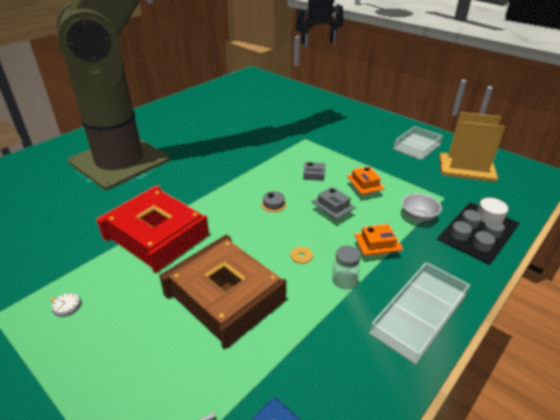

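View pics/side0.png

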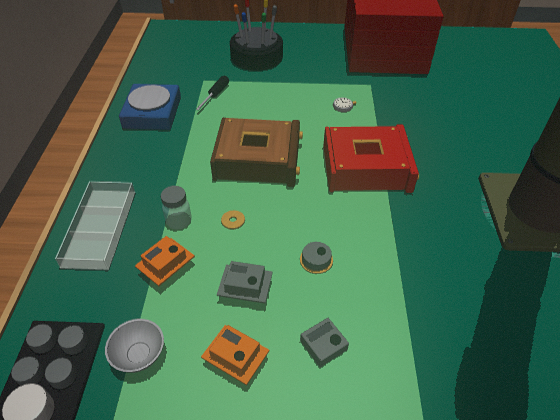

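The dark wooden clock is at side (256,150) with its opening at (256,140). The grey flanged movement is at side (245,283), scene (334,204). The other grey parts are a round one and a square one without a flange.

```bash
cat > h.py <<'E'
import numpy as np,cv2
def cloud(d,m):
    K=m["intrinsics"];T=m["world_from_camera"];v,u=np.mgrid[:d.shape[0],:d.shape[1]]
    P=np.stack([(u-K[0,2])/K[0,0]*d,(v-K[1,2])/K[1,1]*d,d],-1)
    return P@T[:3,:3].T+T[:3,3]
def rect(xy):
    (c,s,a)=cv2.minAreaRect((xy*1000).astype(np.float32)); return np.round(c,1),np.round(s,1),round(a,1)
def onplane(px,m,z):
    K=m["intrinsics"];T=m["world_from_camera"];px=np.asarray(px,float)
    r=np.c_[(px-K[[0,1],2])/K[0,0],np.ones(len(px))]@T[:3,:3].T
    return T[:3,3]+r*((z-T[2,3])/r[:,2])[:,None]
E
python3 - <<'E'
from cell import camera_model
from h import *
R={"side":((205,270,285,325),(205,110,305,190),(256,140)),"scene":((305,175,365,230),(155,230,290,345),(223,277))}
for n,(mb,cb,o) in R.items():
    f=np.load(n+"0.npz");p,d=f["p"],f["d"];m=camera_model(n);P=cloud(d,m)
    if n=="side": mb=(205,245,285,325)
    g=p.astype(int);grey=(g.max(-1)-g.min(-1)<30)&(d>0)
    B=np.zeros_like(grey);B[mb[1]:mb[3],mb[0]:mb[2]]=1
    Q=P[grey&B]
    for lo,hi in((.042,.058),(.021,.031)):
        q=Q[(Q[:,2]>lo)&(Q[:,2]<hi)];print(n,"mov",lo,len(q),np.median(q[:,2]),rect(q[:,:2]))
    B[:]=0;B[cb[1]:cb[3],cb[0]:cb[2]]=1
    q=P[B&(d>0)&(abs(P[...,2]-.06)<.006)];print(n,"panel",len(q),np.median(q[:,2]),rect(q[:,:2]))
    # opening: region within panel lying below plane -> outline on plane 0.06
    low=(B&(P[...,2]<.0585)).astype(np.uint8)
    w=onplane([o],m,.06)[0];print("o approx",w)
    v,u=np.mgrid[:d.shape[0],:d.shape[1]]
    W=onplane(np.c_[u.ravel(),v.ravel()],m,.06)
    near=(np.hypot(*(W[:,:2]-w[:2]).T)<.05).reshape(d.shape)
    for t in(.058,.052):
        k=near&(P[...,2]<t)&(d>0)
        pts=W[k.ravel()][:,:2];print(n,"open",t,len(pts),rect(pts))
    hsv=cv2.cvtColor(p,cv2.COLOR_RGB2HSV);print(hsv[o[1]-14:o[1]+14:2,o[0]].tolist())
E
```

```text
side mov 0.042 967 0.05126831231365536 (array([581.3, 214.3]), array([52.6, 60.2]), 81.8)
side mov 0.021 597 0.02726566430381472 (array([581.5, 213.7]), array([65.8, 84.4]), 82.4)
side panel 3376 0.06085627046833181 (array([ 585.5, -133. ]), array([165.3, 177.8]), 87.6)
o approx [ 0.58612875 -0.13283642  0.06      ]
side open 0.058 313 (array([ 586.1, -129.9]), array([64.7, 54.1]), 2.7)
side open 0.052 258 (array([ 588.8, -130.4]), array([36.1, 51.6]), 87.6)
[[14, 143, 132], [14, 145, 130], [15, 138, 118], [19, 156, 155], [20, 146, 136], [28, 71, 47], [30, 94, 54], [22, 90, 54], [27, 87, 56], [28, 85, 54], [17, 139, 86], [14, 142, 126], [15, 145, 123], [13, 140, 135]]
scene mov 0.042 370 0.05116817292487241 (array([596.7, 257.4]), array([143.9,  58.4]), 76.9)
scene mov 0.021 228 0.027508510881328885 (array([584.5, 208.9]), array([59.7, 82.3]), 86.5)
scene panel 5790 0.06063122663317849 (array([ 535.1, -132.2]), array([162.9, 284. ]), 86.7)
o approx [ 0.58981297 -0.13704206  0.06      ]
scene open 0.058 523 (array([ 590.7, -148.1]), array([74.3, 55.7]), 86.9)
scene open 0.052 440 (array([ 594., -136.]), array([38.9, 50.2]), 87.2)
[[18, 175, 197], [19, 173, 181], [17, 192, 89], [11, 160, 51], [13, 179, 47], [10, 162, 41], [15, 159, 45], [14, 158, 42], [11, 170, 42], [8, 181, 45], [13, 196, 52], [10, 161, 73], [12, 169, 101], [14, 165, 116]]
```

```bash
cat >> h.py <<'E'
def go(x,y,z,yaw):
    """shift (cm, tool axes) and rotvec (deg) from the present pose to TCP x,y,z with tool z down, tool y at yaw deg"""
    from cell import state
    from scipy.spatial.transform import Rotation as R
    s=state();A=R.from_quat(s["tcp_rot"]);t=np.radians(yaw);Y=np.array([np.cos(t),np.sin(t),0]);Z=np.array([0,0,-1.])
    B=R.from_matrix(np.c_[np.cross(Y,Z),Y,Z])
    print("t",s["time"],"pos",s["tool_pos"].round(4),"shift cm",(A.inv().apply(np.array([x,y,z])-s["tool_pos"])*100).round(2),"turn",(A.inv()*B).as_rotvec(degrees=True).round(2),"F",s["force"].round(1))
E
python3 -c "
from h import *
go(.581,.214,.18,82)"
```

```text
t 0.1 pos [0.2414 0.5759 0.2306] shift cm [-45.31 -20.25   5.1 ] turn [ -0.1   -0.   -14.73] F [ 0.2 -0.5 -0.6]
```

Request:
play_rows:
  plan: [-4.5,-2,0.5,0,0,-3,8.5,-9,-4,1,0,0,-6,8.5,-13.5,-6,1.5,0,0,-9,8.5,-18,-8,2,0,0,-12,8.5,-22.5,-10,2.5,-0.1,0,-14.7,8.5]

```text
time: 0.6
tool_pos: [0.4114, 0.3956, 0.2058]
tcp_rot: [0.069, 0.998, 0.001, 0.0]
force: [0.4, 0.9, 0.0]
grip_width: 0.993
grip_force: 0.0
```

```bash
python3 -c "
from h import *
go(.581,.214,.18,82)"
```

```text
t 0.6 pos [0.4114 0.3956 0.2058] shift cm [-19.3  -15.66   2.56] turn [ 0.08 -0.    0.1 ] F [0.4 0.9 0. ]
```

Request:
play_rows:
  plan: [-4.8,-3.9,0.6,0,0,0,8.5,-9.6,-7.8,1.3,0,0,0,8.5,-14.4,-11.7,2,0,0,0,8.5,-19.3,-15.6,2.5,0,0,0,8.5,-19.3,-15.6,2.5,0,0,0,8.5]

```text
time: 1.1
tool_pos: [0.5807, 0.2139, 0.1805]
tcp_rot: [0.07, 0.998, 0.001, -0.0]
force: [0.9, 0.2, 0.0]
grip_width: 0.995
grip_force: 0.0
```

```bash
python3 - <<'E'
from h import *
from cell import *
go(.581,.214,.1,82)
m=camera_model("wrist");p,d=read_camera("wrist");cv2.imwrite("pics/w1.png",p[:,:,::-1]);np.savez("w1.npz",p=p,d=d,**m);print(m)
E
```

```text
t 1.1 pos [0.5807 0.2139 0.1805] shift cm [-0.04  0.01  8.05] turn [ 0.07 -0.03 -0.04] F [0.9 0.2 0. ]
{'intrinsics': array([[325.1922621 ,   0.        , 276.34959048],
       [  0.        , 325.1922621 , 206.24465558],
       [  0.        ,   0.        ,   1.        ]]), 'world_from_camera': array([[ 1.39498813e-01,  9.46192647e-01,  2.91992391e-01,
         5.03989487e-01],
       [ 9.90222203e-01, -1.33374425e-01, -4.08809339e-02,
         2.24889727e-01],
       [ 2.63078359e-04,  2.94840191e-01, -9.55546541e-01,
         3.23083622e-01],
       [ 0.00000000e+00,  0.00000000e+00,  0.00000000e+00,
         1.00000000e+00]])}
```

View pics/w1.png

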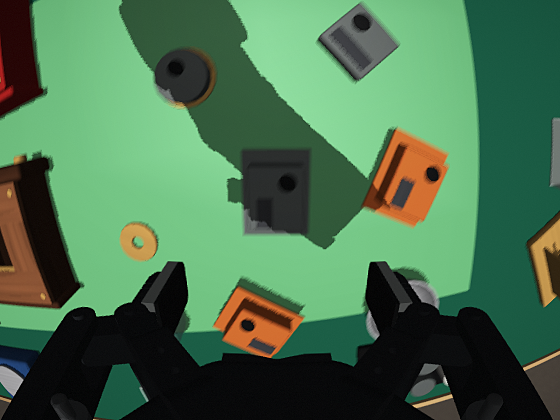

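The movement is seen at about (276,192), between the finger lines and unobstructed. Now I'll measure it from this close view.

```bash
cat >> h.py <<'E'
def wcloud(d,m):
    K=m["intrinsics"];T=m["world_from_camera"];v,u=np.mgrid[:d.shape[0],:d.shape[1]]
    x,y=(u-K[0,2])/K[0,0],(v-K[1,2])/K[1,1];r=np.hypot(x,y)+1e-9;k=np.tan(np.minimum(r,1.5))/r
    return np.stack([x*k*d,y*k*d,d],-1)@T[:3,:3].T+T[:3,3]
E
python3 - <<'E'
from h import *
f=np.load("w1.npz");P=wcloud(f["d"],f)
B=np.zeros(P.shape[:2],bool);B[130:255,225:330]=1;B&=f["d"]>0
for lo,hi in((.045,.056),(.021,.031)):
    q=P[B&(P[...,2]>lo)&(P[...,2]<hi)];print(len(q),np.median(q[:,2]),rect(q[:,:2]))
E
```

```text
3742 0.049926126059797155 (array([580. , 215.1]), array([50.4, 59.6]), 82.0)
1885 0.025863879617875396 (array([580.5, 215. ]), array([64.5, 84.9]), 82.3)
```

Request:
play_rows:
  plan: [0.1,0.1,4,0,0,0,8.5,0.1,0.1,8,0,0,0,8.5,0.1,0.1,11.5,0,0,0,8.5,0.1,0.1,14,0,0,0,8.5,0.1,0.1,15,0,0,0,8.5]
  grip_force: 60

```text
time: 1.65
tool_pos: [0.5768, 0.2165, 0.0281]
tcp_rot: [0.07, 0.998, -0.0, -0.002]
force: [-0.6, 0.0, -0.2]
grip_width: 0.997
grip_force: 0.0
```

Request:
play_rows:
  plan: [0,0,0,0,0,0,8.5,0,0,0,0,0,0,4,0,0,0,0,0,0,4,0,0,0,0,0,0,4,0,0,0,0,0,0,4]
  grip_force: 60

```text
time: 2.15
tool_pos: [0.5802, 0.2176, 0.033]
tcp_rot: [0.07, 0.998, 0.001, 0.002]
force: [-0.5, -0.4, 6.1]
grip_width: 0.566
grip_force: 63.2
```

Request:
play_rows:
  plan: [0,0,0,0,0,0,4,0,0,0,0,0,0,4,0,0,-1,0,0,0,4,0,0,-3,0,0,0,4,0,0,-6,0,0,0,4]

```text
time: 2.65
tool_pos: [0.5777, 0.2166, 0.0912]
tcp_rot: [0.07, 0.998, 0.0, -0.001]
force: [-0.6, 0.0, -1.2]
grip_width: 0.565
grip_force: 62.3
```

Request:
play_rows:
  plan: [0,0,-4,0,0,0,4,0,0,-8,0,0,0,4,0,0,-10,0,0,0,4,0,0,-10,0,0,0,4]

```text
time: 3.05
tool_pos: [0.5809, 0.2181, 0.1955]
tcp_rot: [0.07, 0.998, 0.003, 0.004]
force: [0.3, 0.4, -1.6]
grip_width: 0.569
grip_force: 62.4
```

```bash
python3 - <<'E'
from h import *
from cell import *
go(.587,-.131,.2,87.4)
m=camera_model("wrist");p,d=read_camera("wrist");cv2.imwrite("pics/w2.png",p[:,:,::-1])
s=state();print(s["grip_width"],s["grip_force"],s["tcp_rot"])
P=wcloud(d,m);z=P[...,2]
# movement in hand: points between the fingers in tool frame
from scipy.spatial.transform import Rotation as R
q=(P-s["tool_pos"])@R.from_quat(s["tcp_rot"]).as_matrix()
k=(d>0)&(abs(q[...,0])<.06)&(abs(q[...,1])<.05)&(q[...,2]>-.03)&(q[...,2]<.03)
v,u=np.nonzero(k);print(k.sum(),np.percentile(q[k],[1,10,50,90,99],axis=0).round(4))
np.savez("w2.npz",p=p,d=d,q=q,k=k)
E
```

```text
t 3.05 pos [0.5809 0.2181 0.1955] shift cm [ -5.49 -34.48  -0.63] turn [ 0.34  0.41 -5.45] F [ 0.3  0.4 -1.6]
0.5689386256675265 62.413108348846436 [0.07011604 0.99753567 0.00174109 0.00181434]
19374 [[-0.0309 -0.032  -0.0281]
 [-0.0194 -0.022  -0.0207]
 [ 0.0128  0.001  -0.0189]
 [ 0.0337  0.0243  0.0049]
 [ 0.0398  0.0344  0.0063]]
```

View pics/w2.png

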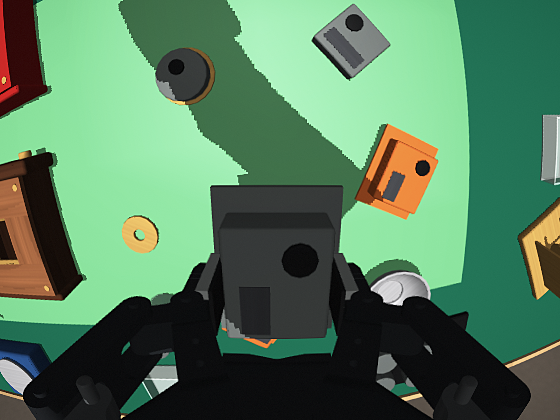

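The movement is held at (276,275), with its flange square to the pads. Now I'll get its offset in the hand.

```bash
python3 - <<'E'
from h import *
f=np.load("w2.npz");q=f["q"];g=f["p"].astype(int);k=f["k"]
for lo,hi,nm in((-.0215,-.0165,"box"),(.002,.0075,"flange")):
    s=k&(q[...,2]>lo)&(q[...,2]<hi)
    s[:,:222]=0;s[:,332:]=0
    if nm=="flange": s=k&(q[...,2]>lo)&(q[...,2]<hi); s[:, :205]=0;s[:,350:]=0;s[225:]=0
    n=cv2.connectedComponents(s.astype(np.uint8));l=n[1];i=np.argmax(np.bincount(l.ravel())[1:])+1;Q=q[l==i]
    A=np.c_[Q[:,:2],np.ones(len(Q))];c=np.linalg.lstsq(A,Q[:,2],rcond=None)[0]
    print(nm,len(Q),"slopes deg",np.degrees(c[:2]).round(2),"z0",c[2].round(4),rect(Q[:,:2]),Q[:,:2].min(0),Q[:,:2].max(0))
from h import go
go(.67,-.125,.2,87.4)
E
```

```text
box 11001 slopes deg [0.25 0.17] z0 -0.0192 (array([-1.9,  1.4]), array([60.8, 50.4]), 1.2) [-0.03224891 -0.02405577] [0.02855341 0.02638598]
flange 3864 slopes deg [ 1.04 -0.02] z0 0.0042 (array([30.4,  1.2]), array([19.7, 64.2]), 0.1) [ 0.02046466 -0.03086332] [0.04023796 0.03336149]
t 3.1 pos [0.5796 0.2173 0.1931] shift cm [-13.74 -32.63  -0.77] turn [ 0.2   0.2  -5.44] F [ 0.4 -0.6 -1.9]
```

Request:
play_rows:
  plan: [-1.7,-4,0,0,0,-1,4,-3.4,-8,0,0,0,-2,4,-5.1,-12,0,0,0,-3,4,-6.8,-16,0,0,0,-4,4,-8.5,-20,0,0,0,-5.4,4]

```text
time: 3.6
tool_pos: [0.634, 0.0051, 0.189]
tcp_rot: [0.022, 1.0, 0.001, -0.002]
force: [1.1, 0.4, -1.0]
grip_width: 0.567
grip_force: 62.4
```

```bash
python3 -c "
from h import *
go(.67,-.125,.2,87.4)"
```

```text
t 3.6 pos [0.634  0.0051 0.189 ] shift cm [ -4.17 -12.84  -1.13] turn [ 0.07 -0.17  0.04] F [ 1.1  0.4 -1. ]
```

Request:
play_rows:
  plan: [-1.4,-4.2,-0.3,0,0,0,4,-2.8,-8.4,-0.6,0,0,0,4,-4.1,-12.8,-1,0,0,0,4,-4.1,-12.8,-1,0,0,0,4,-4.1,-12.8,-1,0,0,0,4]

```text
time: 4.1
tool_pos: [0.6689, -0.1248, 0.1985]
tcp_rot: [0.025, 1.0, 0.001, -0.001]
force: [-0.7, 0.7, -1.0]
grip_width: 0.57
grip_force: 62.5
```

```bash
python3 - <<'E'
from h import *
from cell import *
m=camera_model("wrist");p,d=read_camera("wrist");cv2.imwrite("pics/w3.png",p[:,:,::-1]);np.savez("w3.npz",p=p,d=d,**m)
P=wcloud(d,m)
near=(abs(P[...,0]-.587)<.045)&(abs(P[...,1]+.131)<.045)
print("panel z",np.median(P[near&(abs(P[...,2]-.06)<.006)][:,2]))
go(.587,-.131,.15,87.4)
E
```

```text
panel z 0.05984923947896964
t 4.15 pos [ 0.669  -0.1222  0.1988] shift cm [ 8.14 -1.27  4.9 ] turn [ 0.17 -0.16 -0.04] F [ 0.   0.7 -1.3]
```

View pics/w3.png

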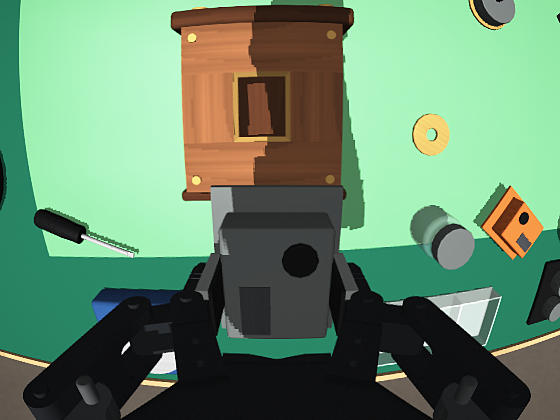

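The opening shows clearly at (262,106) inside its yellow bevel, clear of the held movement. I'll cast the bevel's outer outline onto the panel plane.

```bash
python3 - <<'E'
from h import *
f=np.load("w3.npz");d=f["d"];P=wcloud(d,f);T=f["world_from_camera"]
k=np.zeros(d.shape,np.uint8);k[60:155,220:305]=1
z=P[...,2]
for t in(.0585,.057,.050):
    s=k&(z<t)&(d>0);n,l,st,c=cv2.connectedComponentsWithStats(s);i=1+np.argmax(st[1:,4])
    Q=P[l==i];W=T[:3,3]+(Q-T[:3,3])*((.06-T[2,3])/(Q[:,2]-T[2,3]))[:,None]
    print("depth",t,st[i].tolist(),rect(W[:,:2]))
hsv=cv2.cvtColor(f["p"],cv2.COLOR_RGB2HSV);s=(k&(hsv[...,0]>18)&(hsv[...,0]<32)&(hsv[...,1]>90)).astype(np.uint8)
s=cv2.morphologyEx(s,cv2.MORPH_CLOSE,np.ones((3,3)));n,l,st,c=cv2.connectedComponentsWithStats(s);i=1+np.argmax(st[1:,4])
Q=P[l==i];W=T[:3,3]+(Q-T[:3,3])*((.06-T[2,3])/(Q[:,2]-T[2,3]))[:,None];print("yellow",st[i].tolist(),rect(W[:,:2]))
c=P[(d>0)&(abs(z-.06)<.003)&(abs(P[...,0]-.57)<.1)&(abs(P[...,1]+.131)<.1)];print("panel",rect(c[:,:2]))
E
```

```text
depth 0.0585 [233, 72, 57, 70, 3532] (array([ 588.3, -133.4]), array([48.4, 60. ]), 86.6)
depth 0.057 [235, 73, 53, 67, 3118] (array([ 588. , -133.5]), array([44.5, 57.2]), 87.4)
depth 0.05 [238, 77, 47, 60, 2758] (array([ 588.3, -133.5]), array([39.6, 51.4]), 86.9)
yellow [233, 72, 37, 70, 492] (array([ 593.3, -154.3]), array([66.3, 27.2]), 24.6)
panel (array([ 582.7, -132.4]), array([161.4, 174.5]), 88.3)<stdin>:11: RuntimeWarning: divide by zero encountered in divide
<stdin>:11: RuntimeWarning: invalid value encountered in multiply
```

```bash
python3 -c "
from h import *
go(.5863,-.1346,.11,87.2)"
```

```text
t 4.15 pos [ 0.669  -0.1222  0.1988] shift cm [ 8.18 -1.65  8.9 ] turn [ 0.17 -0.16  0.16] F [ 0.   0.7 -1.3]
```

Request:
play_rows:
  plan: [4,-0.8,2,0,0,0,4,8.2,-1.5,4,0,0,0,4,8.2,-1.5,7,0,0,0,4,8.2,-1.5,8.9,0,0,0,4,8.2,-1.5,8.9,0,0,0,4]

```text
time: 4.65
tool_pos: [0.5847, -0.1313, 0.1087]
tcp_rot: [0.021, 1.0, 0.002, -0.003]
force: [0.2, -0.2, -1.4]
grip_width: 0.568
grip_force: 62.4
```

Request:
play_rows:
  plan: [0,0,0,0,0,0,4]

```text
time: 4.75
tool_pos: [0.5877, -0.132, 0.1115]
tcp_rot: [0.022, 1.0, 0.001, -0.0]
force: [0.1, -0.1, -0.5]
grip_width: 0.567
grip_force: 62.4
```

Request:
play_rows:
  plan: [0,0,0,0,0,0,4]

```text
time: 4.85
tool_pos: [0.5888, -0.1327, 0.1125]
tcp_rot: [0.022, 1.0, 0.001, 0.001]
force: [0.0, 1.0, -0.1]
grip_width: 0.568
grip_force: 62.5
```

```bash
python3 - <<'E'
from h import *
from cell import *
go(.5863,-.1346,.08,87.2)
p,d=read_camera("side")
go(.5863,-.1346,.08,87.2)
m=camera_model("side");P=cloud(d,m)
k=(d>0)&(abs(P[...,0]-.587)<.06)&(abs(P[...,1]+.13)<.06)
g=p.astype(int);k&=(g.max(-1)-g.min(-1)<25)
q=P[k&(abs(P[...,2]-.105)<.005)];print("flange",len(q),rect(q[:,:2]) if len(q) else 0)
cv2.imwrite("pics/s2.png",cv2.resize(p[70:230,170:360,::-1],None,fx=3,fy=3))
E
```

```text
t 4.85 pos [ 0.5888 -0.1327  0.1125] shift cm [ 0.24 -0.21  3.25] turn [0.13 0.15 0.24] F [ 0.   1.  -0.1]
t 4.9 pos [ 0.5887 -0.1331  0.1126] shift cm [ 0.24 -0.17  3.26] turn [0.11 0.15 0.21] F [ 0.3 -1.  -0.8]
flange 353 (array([ 590.8, -133.7]), array([67.9, 83.9]), 87.2)
```

View pics/s2.png

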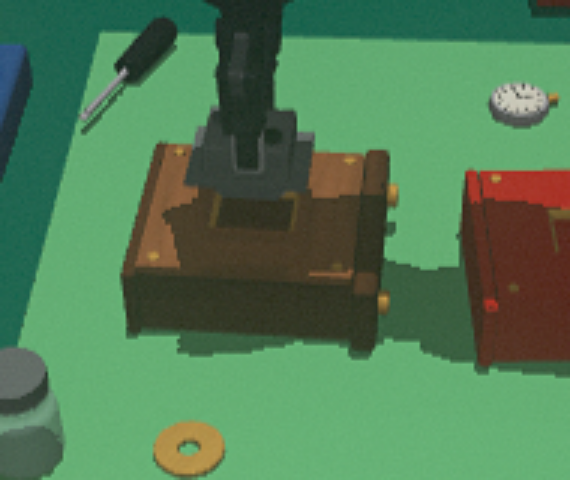

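The movement is level above the opening, about 2–3 mm too far in +x, so I'll correct that and enter.

Request:
play_rows:
  plan: [0.2,-0.1,0,0,0,0,4,0.2,-0.1,1,0,0,0,4,0.2,-0.1,2,0,0,0,4,0.2,-0.1,2.7,0,0,0,4,0.2,-0.1,2.7,0,0,0,4]

```text
time: 5.4
tool_pos: [0.5868, -0.1344, 0.0836]
tcp_rot: [0.023, 1.0, 0.001, 0.001]
force: [2.9, 0.2, 0.3]
grip_width: 0.566
grip_force: 62.7
```

Request:
play_rows:
  plan: [0,0,0.3,0,0,0,4,0,0,0.6,0,0,0,4]
  grip_force: 90

```text
time: 5.6
tool_pos: [0.5868, -0.1345, 0.0794]
tcp_rot: [0.023, 1.0, 0.001, 0.002]
force: [0.5, 0.1, 10.1]
grip_width: 0.56
grip_force: 98.2
```

Request:
play_rows:
  plan: [0,0,0.2,0,0,0,4,0,0,0.4,0,0,0,4,0,0,0.6,0,0,0,4]

```text
time: 5.9
tool_pos: [0.5864, -0.1346, 0.0734]
tcp_rot: [0.023, 1.0, 0.001, 0.001]
force: [1.2, 0.3, 2.1]
grip_width: 0.554
grip_force: 97.4
```

Request:
play_rows:
  plan: [0,0,0.2,0,0,0,4,0,0,0.4,0,0,0,4,0,0,0.4,0,0,0,4]

```text
time: 6.2
tool_pos: [0.5854, -0.1346, 0.0711]
tcp_rot: [0.023, 1.0, 0.0, 0.0]
force: [-5.7, 0.6, 24.6]
grip_width: 0.56
grip_force: 100.2
```

Request:
play_rows:
  plan: [0,0,0.2,0,0,0,4,0,0,0.3,0,0,0,4,0,0,0.3,0,0,0,4]

```text
time: 6.5
tool_pos: [0.5854, -0.1345, 0.071]
tcp_rot: [0.023, 1.0, -0.0, 0.001]
force: [-12.1, 1.1, 45.6]
grip_width: 0.556
grip_force: 102.9
```

```bash
python3 - <<'E'
from h import *
from cell import *
go(.5863,-.1346,.0688,87.2)
for n in("side","wrist"):
    m=camera_model(n);p,d=read_camera(n);P=(wcloud if n=="wrist" else cloud)(d,m)
    g=p.astype(int);k=(d>0)&(abs(P[...,0]-.587)<.05)&(abs(P[...,1]+.133)<.04)&(g.max(-1)-g.min(-1)<25)
    for lo,hi in((.06,.07),(.08,.096)):
        q=P[k&(P[...,2]>lo)&(P[...,2]<hi)]
        if len(q)>20:
            c=np.linalg.lstsq(np.c_[q[:,:2]-[.587,-.133],np.ones(len(q))],q[:,2],rcond=None)[0]
            print(n,lo,len(q),np.median(q[:,2]).round(4),np.degrees(c[:2]).round(1),rect(q[:,:2]))
E
```

```text
t 6.5 pos [ 0.5854 -0.1345  0.071 ] shift cm [-0.09 -0.    0.22] turn [-0.02  0.09  0.15] F [-12.1   1.1  45.6]
side 0.06 359 0.0651 [ 0.1 -0.5] (array([ 587.9, -135. ]), array([66.3, 86.1]), 87.0)
side 0.08 334 0.089 [-0.5 -2. ] (array([ 587.6, -128.7]), array([67. , 60.1]), 87.5)
wrist 0.06 4587 0.0639 [ 0.5 -0.1] (array([ 586.1, -133. ]), array([67. , 84.3]), 86.9)
wrist 0.08 13496 0.0879 [0.6 0.3] (array([ 586.2, -134.2]), array([74.8, 60.8]), 87.5)
```

The flange top reads 0.064 m and the box top 0.088 m, so the flange is flush with the panel. The stiff force rise with no travel means it has seated. I'll unload, open and rise.

Request:
play_rows:
  plan: [0,0,-0.2,0,0,0,4,0,0,-0.5,0,0,0,4,0,0,-0.5,0,0,0,8.5,0,0,-0.5,0,0,0,8.5,0,0,-0.5,0,0,0,8.5]
  grip_force: 20

```text
time: 7.1
tool_pos: [0.5848, -0.1346, 0.0696]
tcp_rot: [0.023, 1.0, 0.001, -0.001]
force: [0.0, -0.1, 0.4]
grip_width: 0.995
grip_force: 0.0
```

Request:
play_rows:
  plan: [0,0,0,0,0,0,8.5,0,0,0,0,0,0,8.5,0,0,-2,0,0,0,8.5,0,0,-6,0,0,0,8.5,0,0,-10,0,0,0,8.5]

```text
time: 7.6
tool_pos: [0.5848, -0.1346, 0.1708]
tcp_rot: [0.023, 1.0, 0.001, -0.001]
force: [1.1, 0.3, -0.4]
grip_width: 0.995
grip_force: 0.0
```

```bash
python3 - <<'E'
from h import *
from cell import *
go(.5863,-.1346,.2,87.2);print(state()["grip_width"])
for n in("side","wrist"):
    m=camera_model(n);p,d=read_camera(n);P=(wcloud if n=="wrist" else cloud)(d,m)
    cv2.imwrite(f"pics/end_{n}.png",p[:,:,::-1])
    g=p.astype(int);k=(d>0)&(abs(P[...,0]-.587)<.05)&(abs(P[...,1]+.133)<.04)&(g.max(-1)-g.min(-1)<25)
    for lo,hi in((.061,.07),(.08,.096)):
        q=P[k&(P[...,2]>lo)&(P[...,2]<hi)]
        if len(q)>20:
            c=np.linalg.lstsq(np.c_[q[:,:2]-[.587,-.133],np.ones(len(q))],q[:,2],rcond=None)[0]
            print(n,lo,len(q),np.median(q[:,2]).round(4),np.degrees(c[:2]).round(1),rect(q[:,:2]))
E
```

```text
t 7.6 pos [ 0.5848 -0.1346  0.1708] shift cm [-0.15  0.01 -2.92] turn [ 0.13 -0.11  0.18] F [ 1.1  0.3 -0.4]
0.9945780720121684
side 0.061 358 0.0651 [-0.2 -0.6] (array([ 587.6, -134.8]), array([67.5, 86.6]), 88.2)
side 0.08 508 0.0892 [-0.2 -3.3] (array([ 586.8, -134.5]), array([53.4, 60.3]), 88.3)
wrist 0.061 2305 0.0638 [-0.1 -0.1] (array([ 586.2, -134.3]), array([64.5, 85. ]), 87.3)
wrist 0.08 5064 0.0879 [0.1 0.4] (array([ 585.4, -134.3]), array([50.2, 60. ]), 87.1)
```

View pics/end_wrist.png

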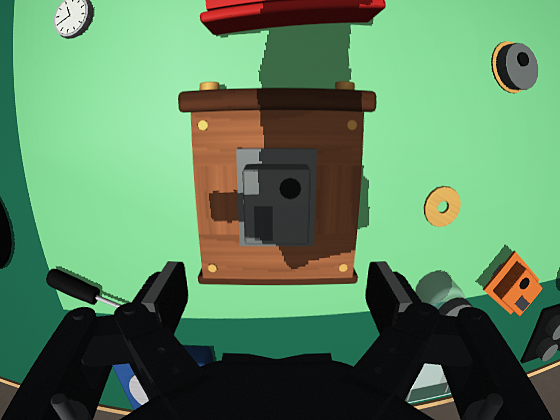

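The movement sits flush and level at (277,198) on the panel, and the gripper is clear of it.

```bash
python3 -c "
from cell import *
print(hand_in())"
```

```text
the job is handed in; nothing more can be done
None
```

The oblong movement is pressed into the dark wooden clock's opening, measured flush and level and about 2 mm off centre, then released and handed in at about 8 s. The tabs are below the panel out of camera view, so I judged their snap from the flush seating and the force, and the hand-in gave no verdict.

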